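Swing the paging microphone round and hold the talk bar

ROBOT

A 6-joint arm with a two-finger parallel gripper is mounted at the origin on the work surface. World frame = base frame: x ahead of the robot, y to its left, z up, the work surface at z = 0. Lengths are in m, angles in rad, forces in N, time in s.
With the tool pointing down it reaches from about 0.225 to 0.875 m from the base axis. Payload 3.4 kg.
Tool frame: the origin (TCP) lies at the very end of the fingers, on their centre line; the grasp point (between the pads) lies 19 mm behind it; z points along the fingers, y is the line along which they close (so a half turn about z gives the same grasp; the last joint's range is limited). The gripper opens to 85 mm and grips with 20 to 120 N. Pads are 22 mm wide; open, the fingers measure 114 mm over their backs; the gripper's body (76 mm by 85 mm) begins 54 mm behind the grasp point. The pads swing forward as they close: fully open they stand 13 mm farther back than shut.
Start: joints at [-1.419, 0.276, 1.505, -0, 1.361, -0.121], TCP at [0.155, -0.554, 0.231] pointing down, gripper open.
Joint ranges: [-2.89, 2.89], [-0.75, 2.08], [0.22, 2.7], [-1.18, 4.32], [0.11, 2.71], [-2.7, 2.7]. Speed limits (rad/s): [2.57, 2.57, 3.14, 3.14, 3.14, 3.14].

INTERFACE

Orientations are given as a unit quaternion [w, x, y, z].
In Python, from rig import readout, vision, manip gives the robot as it stands.
- The arm moves only by the shell command python3 -m handwheel 'ROWS' [FORCE]. ROWS is JSON, a list of rows, each a list of 3 entries, a list of its own where there are three numbers: the shift along the tool's x, y, z in mm, then the turn, a rotation vector about the tool's x, y, z in units of 6 degrees (1.0 is 6 degrees), then the closure, from -1 (fully open) to 1 (shut), so that 0 is half open. A call has 1 to 20 rows; each row shifts and turns the commanded pose from where the row before left it, along the tool's axes as they then stand; what a row does not reach is not made up. A row lasts 1/8 s, in which the tool goes at most 62.5 mm and 10.7 degrees, less where a joint would pass 70% of its speed; a pose out of reach is approached as far as the arm can. A call is refused whole if a number of a shift passes 62.5 or a number of a turn 1, either way. A call with a gripper value outside its range is refused whole. The fingers move at their own pace and stop on an object; FORCE is the grip in N (left out, the last holds). Time passes only in rows, so rows that do not move let the fingers close. It gives the time, the measured TCP pose, the force, the opening and the grip force at its end, in the units of the state.
- readout.get_state(): the state, without advancing time (a new reading comes with each control period).
- vision.get_image(name): name is "scene" or "top" or "wrist"; returns the picture (420x560x3 uint8, blue, green, red); there is no depth.
- vision.camera_params(name): a dict with "intrinsics" (3x3 intrinsics, pixels), "rvec" (rotation vector, rad) and "tvec" (3), from world to camera coordinates, as OpenCV has them; the wrist camera has in their place "hand_eye" (4x4, takes a point from camera to tool coordinates, whose origin is the TCP and whose axes are the flange's). Camera axes: x right, y down, z forward; pixel columns grow to the right and rows downward; lengths in m; the calibration is good to about 2 mm. The wrist camera is an equidistant fisheye: a pixel r from the principal point sees the ray r / f radians off the axis. A picture is of the moment at which its call begins: read the wrist's pose just before it. camera_params takes no time and is no camera call.
- manip.sign_off(): hands the job in; it is judged then, once.
The state is a dict: "clock": time; "qpos": joint angles; "qd": joint speeds; "effort": joint torques, N m; "position": TCP position; "ee_rot": TCP orientation; "contact_force": force on the tool from outside, world axes, zero at the start; "moment": the same for the moment, N m; "width": finger opening in m; "gripper_force": force on a finger pad.
Only numpy, scipy, OpenCV 4.12 (cv2) and the standard library are available. Lean on these libraries where they do the work, as an engineer would, in place of code of your own. Each camera call takes 0.05 s, during which the arm holds its last target. There are 200 camera calls.

TASK

Get the paging station ready for an announcement: swing its microphone boom round to the front until it clicks home on its stop, and only then press the large talk bar fully down and keep it down with a light, steady press. Finish while still holding the talk bar down, with the boom still on its stop; leave the zone keys alone and do not shift the things lying about.

Things in the scene. Friction and masses are not known exactly. Their poses are not given: they have to be found in the camera images.
- console: Desk paging station, fixed to the table: beige box 190 mm deep (its x) by 300 mm wide (its y). Origin: centre of its underside, on the table. Its front, where the announcer sits, is its -x side; its left is +y, z up. Flat front apron 36 mm above the table (local x -95 to -30 mm), behind it a panel sloping up to a flat rear strip 56 mm high (local x 60 to 95 mm).
- talk_cap: The press-to-talk bar: the one large grey bar on the front apron, right-hand half, 28 mm (x) by 80 mm (y), its axes parallel to the console's. Its centre lies at local (-62, -75) mm of the console. It goes straight down on a spring. Origin: 16 mm below the middle of its top face.
- talk_top (a point): Middle of the talk bar's top face; 46 mm above the table when released, 40 mm when fully down. It moves with the bar.
- talk (a joint): How far the talk bar is pressed, in m: 0 released, 0.006 fully down on its stop. It starts to move at 2.4 N and takes 8 N fully down (spring, 0.93 N/mm); it springs back when let go.
- boom_hinge (a point): Foot of the microphone boom on its upright swivel axis, at the console's rear left: local (70, 105) mm of the console, 56 mm above the table. The swivel drum is 30 mm across and 32 mm high.
- boom_mid (a point): Point on the centreline of the boom's tube, 100 mm from the swivel axis and 150 mm above the table; it swings with the boom. The boom is a dark steel tube 11 mm thick: it rises steeply from the drum to 141 mm above the table at 35 mm from the axis, then runs nearly level to 159 mm above the table at 160 mm from the axis, where the microphone head begins.
- mic_head (a point): Middle of the dark microphone head (36 mm thick, 48 mm long) at the end of the boom, 184 mm from the swivel axis and 163 mm above the table.
- boom (a joint): Swivel angle of the boom, rad: 0 when it points to the console's left (+y), 1.571 when it points to the console's front (-x), on its click stop; it turns counter-clockwise seen from above as the value grows. It stays where it is left (a push of about 2.5 N at 100 mm from the axis moves it); past about 1.15 an over-centre spring snaps it home by itself against the stop and keeps it there until about 0.3 N m turns it out again.
- zone_keys: Ten small flat keys, 16 x 24 mm, in two rows on the sloping panel, local x -20 to 22 mm, y -142 to 14 mm of the console, at most 51 mm above the table: the zone keys, already set. The nearest row begins 28 mm behind the rear edge of the talk bar. Axes and origin as the console's.
- stapler: Bystander: a stapler, 130 x 34 x 50 mm, to the right of the console. Origin: centre of its underside.
- phone: Bystander: a smartphone lying flat, 71 x 147 x 8 mm, in front of the console. Origin: centre of its underside.
- disc_case: Bystander: a flat disc case, 125 x 142 x 10 mm, left of the console under the sweep of the boom. Origin: centre of its underside.
- mug: Bystander: a white mug, 80 mm across and 92 mm high, behind the console. Origin: centre of its underside.
- marker_case: Bystander: a low tray of markers, 140 x 162 x 23 mm, behind the console. Origin: centre of its underside.
- carton: Bystander: a white carton, 62 x 85 x 75 mm, on the right side of the table. Origin: centre of its underside.

How it is judged:
By the outcome, as a careful person would: the job done as asked, in the order asked, and still so for the second after the job is handed in, while the arm keeps its last pose, push and grip.
It also fails if it takes over 51 s, if anything falls off the work surface, if the arm or the gripper's body presses on something with over 40 N, if the wrist force passes 120 N, or if a joint passes its speed limit or range.

## Working session

There is one attempt and no reset: what is moved stays moved. The work goes in short steps, Python scripts to look and compute and a shell command to move; the robot and the scene stay as the last step left them, time stands still between calls to the robot, and variables do not carry over. Pictures are saved under pics/ and viewed, at most 10 in all, crops included, and the job is handed in when it is done.

```bash
mkdir -p pics; python3 - <<'E'
from rig import readout, vision
import cv2, numpy as np
for n in ["scene","top"]:
    cv2.imwrite(f"pics/{n}0.png", vision.get_image(n))
    p=vision.camera_params(n); print(n,p)
print(vision.camera_params("wrist")); print(readout.get_state())
E
```

```text
scene {'intrinsics': array([[460.95197827,   0.        , 277.42570803],
       [  0.        , 460.95197827, 203.53259538],
       [  0.        ,   0.        ,   1.        ]]), 'rvec': array([ 2.1389529 ,  0.89764353, -0.38046275]), 'tvec': array([-0.32183113, -0.21083797,  1.73462544])}
top {'intrinsics': array([[442.99561244,   0.        , 283.15397884],
       [  0.        , 442.99561244, 211.24230129],
       [  0.        ,   0.        ,   1.        ]]), 'rvec': array([ 2.16689036, -2.15798888,  0.12916939]), 'tvec': array([-0.10287263,  0.57388429,  1.38411525])}
{'intrinsics': array([[325.1922621 ,   0.        , 275.06711715],
       [  0.        , 325.1922621 , 209.27941331],
       [  0.        ,   0.        ,   1.        ]]), 'hand_eye': array([[-1.64956188e-04, -9.46570322e-01, -3.22497438e-01,
         8.26789455e-02],
       [ 9.99999807e-01, -3.49230995e-04,  5.13540634e-04,
         3.88670316e-04],
       [-5.98728424e-04, -3.22497291e-01,  9.46570197e-01,
        -1.42678056e-01],
       [ 0.00000000e+00,  0.00000000e+00,  0.00000000e+00,
         1.00000000e+00]])}
{'clock': 0.1, 'qpos': array([-1.41900494e+00,  2.76561032e-01,  1.50601825e+00,  1.72525594e-05,
        1.36071682e+00, -1.21017067e-01]), 'qd': array([ 0.00037396, -0.00223775, -0.00273237, -0.00033487, -0.00125196,
       -0.0008313 ]), 'effort': array([ 2.52086938e-03, -4.17699623e+01, -2.46405333e+01, -1.72854775e-04,
        5.84670313e-03,  2.77819964e-06]), 'position': array([ 0.15484472, -0.55326098,  0.23050486]), 'ee_rot': array([-8.51754543e-04,  9.90711245e-01,  1.35979789e-01, -4.67102859e-06]), 'contact_force': array([ 0.05539973, -0.38553802,  0.19987699]), 'moment': array([-3.62977122e-05,  3.94594163e-03, -4.54537029e-02]), 'gripper_force': 0.0, 'width': 0.08568261617091175}
```

View pics/top0.png

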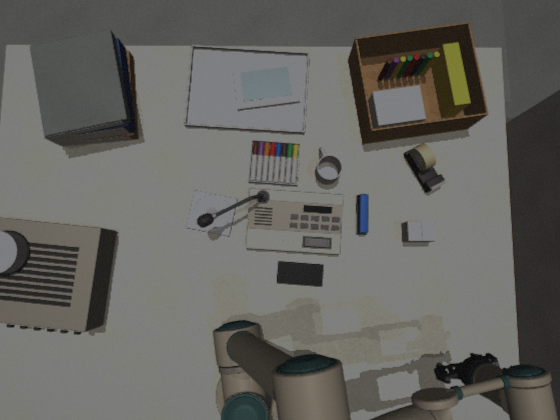

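View pics/scene0.png

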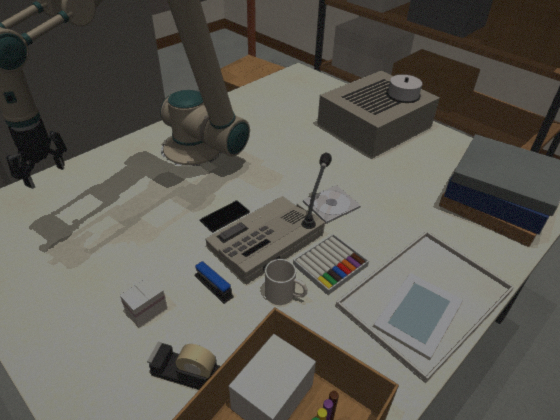

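The top view shows the console at about (247-343, 190-254) with its front facing the robot. The talk bar is at about (317,242), the boom drum at about (263,197) and the mic head at about (205,220), pointing left and slightly forward. I'll take an enlarged look at both views.

```bash
python3 - <<'E'
import cv2, numpy as np
t=cv2.imread("pics/top0.png"); s=cv2.imread("pics/scene0.png")
a=cv2.resize(t[180:265,190:360],None,fx=4.7,fy=4.7,interpolation=cv2.INTER_CUBIC)[:300*2,:800]
a=cv2.convertScaleAbs(a,alpha=1.5)
cv2.imwrite("pics/topz.png",a)
b=cv2.resize(s[145:285,195:380],None,fx=4.2,fy=4.2,interpolation=cv2.INTER_CUBIC)
cv2.imwrite("pics/scenez.png",cv2.convertScaleAbs(b,alpha=1.3)); print(a.shape,b.shape)
E
```

```text
(400, 799, 3) (588, 777, 3)
```

View pics/topz.png

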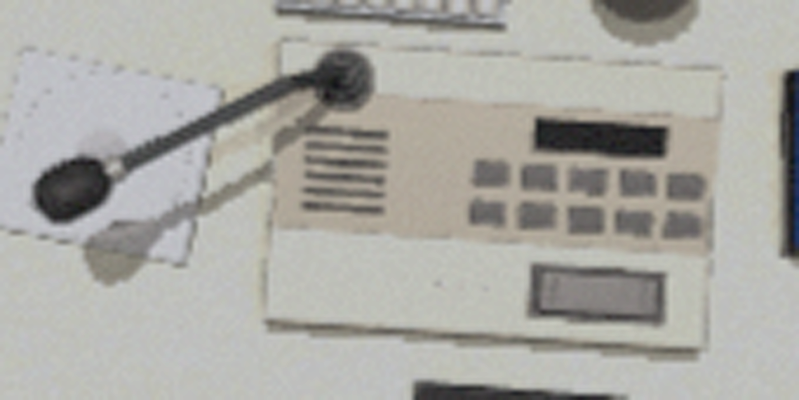

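View pics/scenez.png

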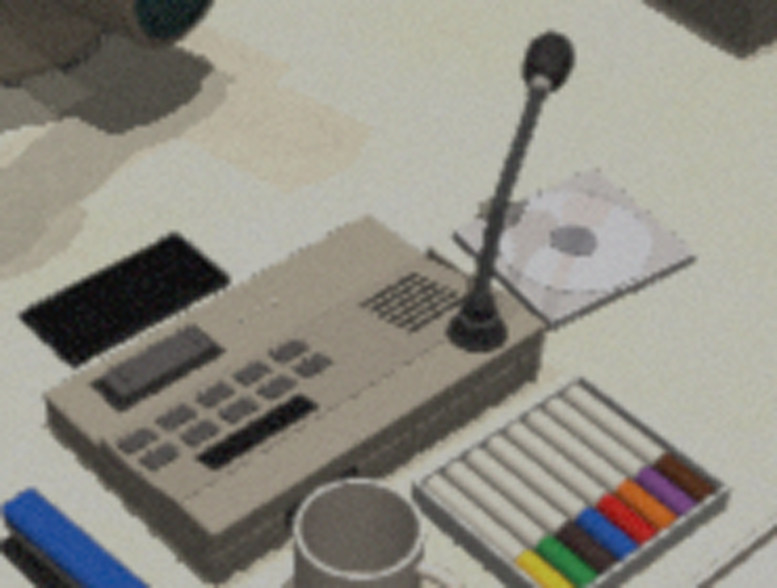

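The enlarged top crop shows the talk bar centred at about (598,294), the mic head at (72,188) and the drum at (345,80). In the scene crop they are at about (157,367), (548,60) and (478,325). Next I'll mask these points and triangulate them.

```bash
cat > h.py <<'E'
import cv2, numpy as np
from rig import vision
def cam(n):
    p=vision.camera_params(n); R=cv2.Rodrigues(np.array(p["rvec"]))[0]; return p["intrinsics"],R,np.array(p["tvec"]).reshape(3)
def ray(n,uv):
    K,R,t=cam(n); d=R.T@np.linalg.solve(K,[uv[0],uv[1],1.]); return -R.T@t,d/np.linalg.norm(d)
def plane(n,uv,z):
    o,d=ray(n,uv); return o+d*(z-o[2])/d[2]
def tri(a,b):
    P=[]
    for n in ("top","scene"):
        K,R,t=cam(n); P.append(K@np.c_[R,t])
    X=cv2.triangulatePoints(*P,np.array(a,float),np.array(b,float))[:,0]; return X[:3]/X[3]
def proj(n,X):
    K,R,t=cam(n); u=K@(R@np.asarray(X)+t); return u[:2]/u[2]
E
python3 - <<'E'
from h import *
T=cv2.imread("pics/top0.png"); S=cv2.imread("pics/scene0.png")
tz=lambda x,y:((x+.5)/4.7-.5+190,(y+.5)/4.7-.5+180)
sz=lambda x,y:((x+.5)/4.2-.5+195,(y+.5)/4.2-.5+145)
def blob(I,c,lo,hi,w):
    g=cv2.GaussianBlur(cv2.cvtColor(I,cv2.COLOR_BGR2GRAY),(3,3),0); m=cv2.inRange(g,lo,hi)
    k=np.zeros_like(m); cx,cy=map(int,np.round(c)); k[cy-w:cy+w+1,cx-w:cx+w+1]=255; m&=k
    n,l,s,ce=cv2.connectedComponentsWithStats(m); i=1+np.argmax(s[1:,4]); return ce[i],s[i]
g=cv2.cvtColor(T,cv2.COLOR_BGR2GRAY);gs=cv2.cvtColor(S,cv2.COLOR_BGR2GRAY)
pts={'mic':(tz(72,188),sz(548,60)),'talk':(tz(598,294),sz(157,367)),'drum':(tz(345,80),sz(478,325))}
for k,(a,b) in pts.items():
    print(k,np.round(a,1),np.round(b,1),tri(a,b).round(4), g[int(a[1]),int(a[0])],gs[int(b[1]),int(b[0])])
print('mic blob',blob(T,pts['mic'][0],0,60,9),blob(S,pts['mic'][1],0,60,8))
print('talk blob',blob(T,pts['talk'][0],0,110,16),blob(S,pts['talk'][1],0,95,16))
for nm,c,z in [('FL',(268,320),.036),('FR',(700,345),.036),('RR',(720,68),.056),('RL',(283,40),.056)]: print(nm,plane('top',tz(*c),z).round(4))
for nm,c,z in [('FL',(368,217),.036),('FR',(47,402),.036),('RR',(215,530),.056),('RL',(545,328),.056)]: print('s',nm,plane('scene',sz(*c),z).round(4))
E
```

```text
mic [204.9 219.6] [325.1 158.9] [0.533  0.1257 0.164 ] 46 43
talk [316.8 242.2] [232. 232.] [ 0.4753 -0.2083  0.0361] 88 61
drum [263.  196.6] [308.4 222. ] [ 0.6176 -0.0364  0.061 ] 36 48
mic blob (array([205.04575163, 219.81699346]), array([198, 214,  16,  13, 153], dtype=int32)) (array([325.19387755, 158.83673469]), array([320, 153,  11,  13,  98], dtype=int32))
talk blob (array([316.62433862, 242.13756614]), array([302, 235,  30,  15, 378], dtype=int32)) (array([231.75074184, 232.30563798]), array([216, 222,  33,  22, 337], dtype=int32))
FL [0.4574 0.0146 0.036 ]
FR [ 0.4418 -0.2761  0.036 ]
RR [ 0.6272 -0.289   0.056 ]
RL [0.645  0.0055 0.056 ]
s FL [0.4629 0.0131 0.036 ]
s FR [ 0.4486 -0.285   0.036 ]
s RR [ 0.6257 -0.2899  0.056 ]
s RL [6.493e-01 1.000e-04 5.600e-02]
```

Measurements, checked against the text:
- **Console:** at about (0.545, -0.138), yaw about -3.4°.
- **Hinge:** about (0.620, -0.037).
- **Mic head:** 185 mm from the axis at z 0.164, which matches the text. The boom is at about 0.55 rad.
- **Talk bar:** about (0.477, -0.209).

I'll align the tool to the console, close the fingers and go to the rear-left side of the boom.

```bash
python3 -m handwheel '[[[0,0,-5],[0,0,0.8],1],[[0,0,-5],[0,0,0.8],1],[[0,0,-5],[0,0,0.8],1],[[0,0,-5],[0,0,0.8],1]]' 30
python3 -m handwheel '[[[12,-18,-2],[0,0,0],1],[[24,-37,-2],[0,0,0],1],[[24,-37,-2],[0,0,0],1],[[24,-37,-2],[0,0,0],1],[[24,-37,-2],[0,0,0],1],[[24,-37,-2],[0,0,0],1],[[24,-37,-2],[0,0,0],1],[[24,-37,-2],[0,0,0],1],[[24,-37,-2],[0,0,0],1],[[24,-37,-2],[0,0,0],1],[[24,-37,-2],[0,0,0],1],[[24,-37,-2],[0,0,0],1],[[24,-37,-2],[0,0,0],1],[[24,-37,-2],[0,0,0],1],[[24,-37,-2],[0,0,0],1],[[24,-37,-2],[0,0,0],1],[[24,-37,-2],[0,0,0],1],[[24,-37,-2],[0,0,0],1],[[12,-19,0],[0,0,0],1],[[0,0,0],[0,0,0],1]]'
```

```text
clock: 0.6
position: [0.1549, -0.5534, 0.2509]
ee_rot: [-0.001, 0.999, -0.033, -0.0]
contact_force: [0.5, -1.0, 0.1]
width: 0.0124
gripper_force: 0.0
clock: 3.1
position: [0.627, 0.0854, 0.2865]
ee_rot: [0.0, 1.0, -0.03, -0.001]
contact_force: [-0.7, -0.1, 0.4]
width: 0.0
gripper_force: 0.0
```

```bash
python3 -m handwheel '[[[0,0,20],[0,0,0],1],[[0,0,40],[0,0,0],1],[[0,0,40],[0,0,0],1],[[0,0,40],[0,0,0],1],[[0,0,20],[0,0,0],1],[[0,0,0],[0,0,0],1]]'
python3 - <<'E'
from rig import vision
import cv2
cv2.imwrite("pics/w1.png",vision.get_image("wrist"))
E
```

```text
clock: 3.85
position: [0.625, 0.0827, 0.1257]
ee_rot: [0.001, 0.999, -0.032, -0.003]
contact_force: [0.6, -0.1, 0.7]
width: 0.0001
gripper_force: 0.0
```

View pics/w1.png

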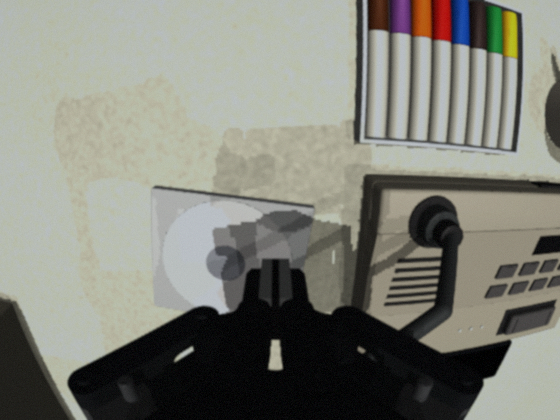

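The wrist view shows the drum at (437,220), the boom tube bending toward (400,335), and the fingertips at (275,270) on the boom's rear-left side, clear of it. I'll push along the arc.

```bash
python3 -m handwheel '[[[-9,5,0],[0,0,0],1],[[-9,5,0],[0,0,0],1],[[-9,5,0],[0,0,0],1],[[-9,5,0],[0,0,0],1],[[-8,4,0],[0,0,0],1]]'
python3 -m handwheel '[[[-8,4,0],[0,0,0],1],[[-7,5,0],[0,0,0],1],[[-6,5,0],[0,0,0],1]]'
python3 -m handwheel '[[[-6,5,0],[0,0,0],1],[[-5,5,0],[0,0,0],1],[[-4,6,0],[0,0,0],1],[[-4,5,0],[0,0,0],1],[[-4,5,0],[0,0,0],1],[[0,0,0],[0,0,0],1]]'
```

```text
clock: 4.53
position: [0.5822, 0.0626, 0.1276]
ee_rot: [-0.0, 1.0, -0.031, 0.001]
contact_force: [1.6, -0.4, -1.0]
width: 0.0002
gripper_force: 1.0
clock: 4.9
position: [0.5598, 0.0499, 0.1273]
ee_rot: [0.0, 1.0, -0.031, -0.0]
contact_force: [0.8, 0.5, -0.3]
width: 0.0003
gripper_force: 0.5
clock: 5.65
position: [0.5352, 0.0253, 0.1272]
ee_rot: [0.0, 1.0, -0.031, -0.0]
contact_force: [0.5, 0.8, -1.4]
width: -0.0001
gripper_force: 0.0
```

```bash
python3 - <<'E'
from rig import vision
import cv2
cv2.imwrite("pics/w2.png",vision.get_image("wrist"))
E
```

```text
(no output)
```

View pics/w2.png

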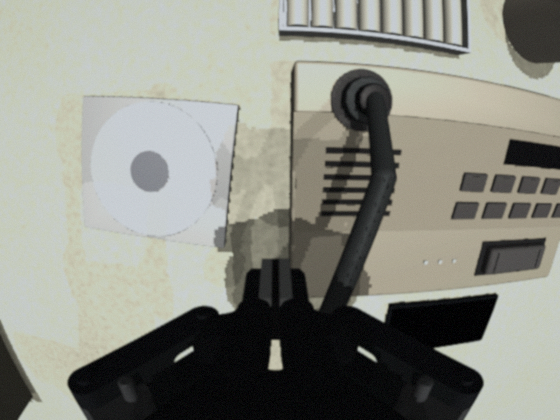

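The drum is at (362,98), the tube's elbow at about (382,178), and the tube runs on to about (340,295), now in front of the fingers. I'll cast rays to get the boom angle.

```bash
cat >> h.py <<'E'
from rig import readout
from scipy.spatial.transform import Rotation as Rn
def wray(uv,st=None):
    st=st or readout.get_state(); p=vision.camera_params("wrist"); K=p["intrinsics"]; H=np.array(p["hand_eye"])
    a=(np.array(uv)-[K[0,2],K[1,2]])/K[0,0]; r=np.linalg.norm(a); d=np.r_[a/r*np.sin(r),np.cos(r)]
    q=st["ee_rot"]; R=Rn.from_quat([q[1],q[2],q[3],q[0]]).as_matrix()
    return R@H[:3,3]+st["position"], R@H[:3,:3]@d
def wplane(uv,z):
    o,d=wray(uv); return o+d*(z-o[2])/d[2]
E
python3 - <<'E'
from h import *
for n,uv,z in [('drumtop',(362,95),.088),('elbow',(382,178),.141),('tube',(340,292),.148),('talk',(513,257),.046),('frontleft',(290,297),.036),('rearleft',(295,62),.056)]: print(n,wplane(uv,z).round(4))
E
```

```text
drumtop [ 0.6209 -0.0294  0.088 ]
elbow [ 0.5855 -0.0234  0.141 ]
tube [ 0.5356 -0.0044  0.148 ]
talk [ 0.4793 -0.2009  0.046 ]
frontleft [0.4583 0.0168 0.036 ]
rearleft [0.6443 0.0052 0.056 ]
```

The boom is at about 1.26 rad and appears to be leaving the finger under its spring. I'll follow it home gently.

```bash
python3 -m handwheel '[[[-2,5,0],[0,0,0],1],[[-2,5,0],[0,0,0],1],[[-2,5,0],[0,0,0],1],[[0,0,0],[0,0,0],1],[[0,0,0],[0,0,0],1],[[0,0,0],[0,0,0],1]]'
python3 - <<'E'
from rig import vision
import cv2
cv2.imwrite("pics/w3.png",vision.get_image("wrist"))
E
```

```text
clock: 6.45
position: [0.5289, 0.0111, 0.1273]
ee_rot: [0.0, 1.0, -0.031, 0.0]
contact_force: [0.6, -0.1, 0.4]
width: -0.0001
gripper_force: 0.0
```

View pics/w3.png

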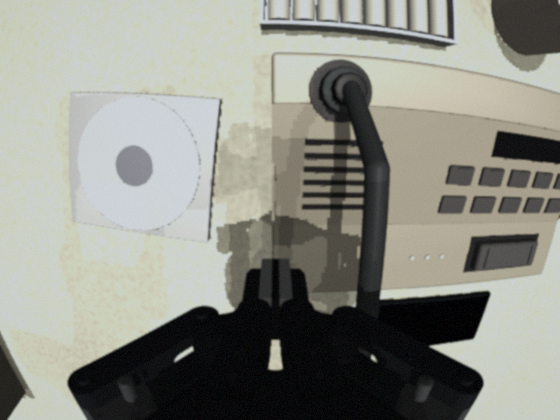

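The boom now runs straight forward from the elbow at (375,170) to (369,305), well away from the fingers, so it has snapped home. I'll check its angle and the talk bar at (504,253) by rays.

```bash
python3 - <<'E'
from h import *
for n,uv,z in [('elbow',(375,172),.141),('tube',(370,295),.149),('talk',(504,253),.046),('phoneedge',(385,315),.008)]: print(n,wplane(uv,z).round(4))
a=wplane((375,172),.141);b=wplane((370,295),.149);d=b-a;print(np.degrees(np.arctan2(d[1],d[0])))
E
```

```text
elbow [ 0.5815 -0.0345  0.141 ]
tube [ 0.5263 -0.0328  0.149 ]
talk [ 0.4788 -0.2013  0.046 ]
phoneedge [ 0.3989 -0.0964  0.008 ]
178.2105244447368
```

```bash
python3 -m handwheel '[[[0,-5,-20],[0,0,0],1],[[0,-5,-40],[0,0,0],1],[[0,0,-50],[0,0,0],1],[[0,0,-30],[0,0,0],1],[[0,0,0],[0,0,0],1]]'
```

```text
clock: 7.12
position: [0.531, 0.0211, 0.2699]
ee_rot: [0.0, 1.0, -0.031, 0.003]
contact_force: [0.7, 0.4, -0.3]
width: -0.0001
gripper_force: 0.0
```

Boom heading is about 178°, against about 176.6° expected at the stop, so it's home. Now up and over to above the talk bar for a closer look.

```bash
python3 -m handwheel '[[[-3,20,0],[0,0,0],1],[[-7,38,0],[0,0,0],1],[[-7,38,0],[0,0,0],1],[[-7,38,0],[0,0,0],1],[[-7,38,0],[0,0,0],1],[[-5,38,10],[0,0,0],1],[[-3,20,20],[0,0,0],1],[[0,0,40],[0,0,0],1],[[0,0,40],[0,0,0],1],[[0,0,20],[0,0,0],1],[[0,0,0],[0,0,0],1],[[0,0,0],[0,0,0],1]]'
python3 - <<'E'
from rig import vision
import cv2
cv2.imwrite("pics/w4.png",vision.get_image("wrist"))
E
```

```text
clock: 8.62
position: [0.4764, -0.2062, 0.1374]
ee_rot: [0.0, 1.0, -0.031, 0.0]
contact_force: [0.7, 0.4, 0.3]
width: 0.0007
gripper_force: 0.0
```

View pics/w4.png

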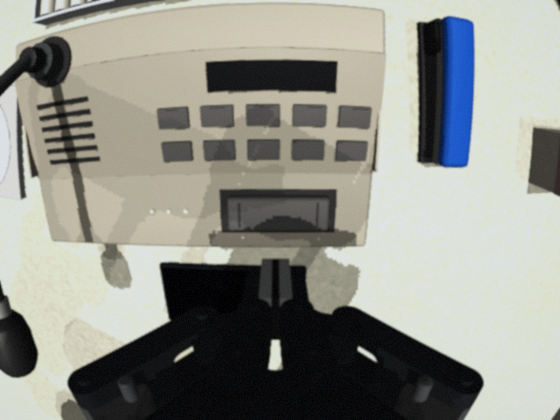

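The talk bar's face spans about (228-330, 196-232) in the picture. The key row is at y≈150, and the mic is at far left, so the boom is home.

```bash
python3 - <<'E'
from h import *
P=[wplane(u,.046) for u in [(229,196),(329,196),(331,231),(227,231)]]
for p in P: print(p.round(4))
c=np.mean(P,0); s=readout.get_state(); d=c-s["position"]; q=s["ee_rot"]
print(c.round(4),(Rn.from_quat([q[1],q[2],q[3],q[0]]).inv().apply(d)*1e3).round(1))
E
```

```text
[ 0.4925 -0.1731  0.046 ]
[ 0.4878 -0.2488  0.046 ]
[ 0.4589 -0.2502  0.046 ]
[ 0.4641 -0.1684  0.046 ]
[ 0.4759 -0.2101  0.046 ] [-0.8  3.7 92. ]
```

Bar size measures about 79 × 29 mm, as it should. Centre it, descend, then press in small steps.

```bash
python3 -m handwheel '[[[0,4,20],[0,0,0],1],[[-1,0,25],[0,0,0],1],[[0,0,20],[0,0,0],1],[[0,0,12],[0,0,0],1],[[0,0,6],[0,0,0],1],[[0,0,0],[0,0,0],1],[[0,0,0],[0,0,0],1]]'
python3 -m handwheel '[[[0,0,3],[0,0,0],1],[[0,0,3],[0,0,0],1],[[0,0,2],[0,0,0],1],[[0,0,0],[0,0,0],1],[[0,0,0],[0,0,0],1]]'
```

```text
clock: 9.55
position: [0.4755, -0.2104, 0.055]
ee_rot: [0.0, 1.0, -0.031, 0.001]
contact_force: [-0.9, -0.8, -0.3]
width: -0.0003
gripper_force: 0.0
clock: 10.18
position: [0.4749, -0.21, 0.0463]
ee_rot: [0.0, 1.0, -0.031, -0.0]
contact_force: [0.4, 0.4, -0.2]
width: -0.0
gripper_force: 0.0
```

```bash
python3 -m handwheel '[[[0,0,1],[0,0,0],1],[[0,0,1],[0,0,0],1],[[0,0,1],[0,0,0],1],[[0,0,0],[0,0,0],1],[[0,0,0],[0,0,0],1]]'
python3 -m handwheel '[[[0,0,1],[0,0,0],1],[[0,0,1],[0,0,0],1],[[0,0,1],[0,0,0],1],[[0,0,0],[0,0,0],1],[[0,0,0],[0,0,0],1]]'
```

```text
clock: 10.8
position: [0.475, -0.2101, 0.0435]
ee_rot: [0.0, 1.0, -0.031, 0.0]
contact_force: [-0.2, 0.8, 4.7]
width: -0.0001
gripper_force: 2.2
clock: 11.42
position: [0.475, -0.2101, 0.0406]
ee_rot: [0.0, 1.0, -0.031, 0.0]
contact_force: [0.1, 0.4, 6.5]
width: -0.0001
gripper_force: 3.5
```

```bash
python3 -m handwheel '[[[0,0,0.5],[0,0,0],1],[[0,0,0.5],[0,0,0],1],[[0,0,0],[0,0,0],1],[[0,0,0],[0,0,0],1]]'
python3 -m handwheel '[[[0,0,0.3],[0,0,0],1],[[0,0,0],[0,0,0],1],[[0,0,0],[0,0,0],1]]'
```

```text
clock: 11.92
position: [0.475, -0.2101, 0.04]
ee_rot: [0.0, 1.0, -0.031, 0.0]
contact_force: [-1.2, 2.0, 10.1]
width: -0.0006
gripper_force: 4.9
clock: 12.3
position: [0.475, -0.2101, 0.04]
ee_rot: [0.0, 1.0, -0.031, 0.0]
contact_force: [-3.5, 0.6, 12.3]
width: -0.0
gripper_force: 5.9
```

The bar has bottomed: z stays at 0.0400 while the force climbs to about 12 N. I'll hold, then verify the force and the boom.

```bash
python3 -m handwheel '[[[0,0,0],[0,0,0],1],[[0,0,0],[0,0,0],1],[[0,0,0],[0,0,0],1],[[0,0,0],[0,0,0],1]]'
python3 - <<'E'
from rig import vision
import cv2,numpy as np
s=vision.get_image("scene")[110:300,140:380]; w=vision.get_image("wrist")[:,:300]
s=cv2.resize(s,(480,380)); w=cv2.resize(w,(300,420))[:380]
cv2.imwrite("pics/fin.png",np.hstack([s,w]))
E
```

```text
clock: 12.8
position: [0.475, -0.2101, 0.04]
ee_rot: [0.0, 1.0, -0.031, 0.0]
contact_force: [-2.9, 0.9, 11.4]
width: -0.0
gripper_force: 5.9
```

View pics/fin.png

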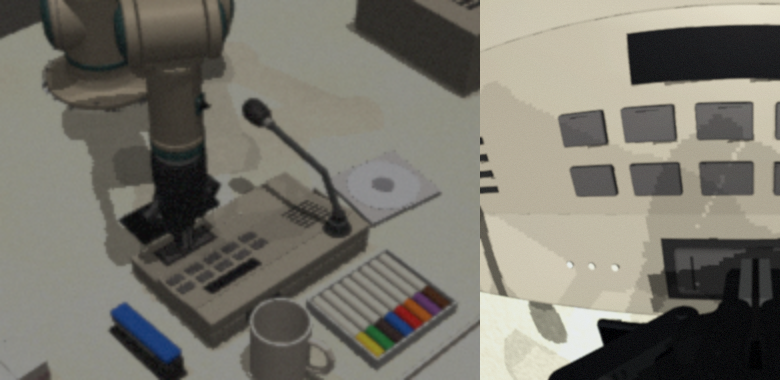

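The boom points to the front with the mic at scene pixel (268,166). The fingers hold the talk bar and the zone keys are untouched. I'll check the mic position and hand in if it fits.

```bash
python3 - <<'E'
from h import *
m=plane("scene",(268,166),.163); d=m-np.array([.620,-.037,.163]); a=np.degrees(np.arctan2(d[1],d[0]))
print(m.round(4),np.linalg.norm(d),a, readout.get_state()["contact_force"])
if abs((a%360)-176.6)<4:
    from rig import manip; print(manip.sign_off())
E
```

```text
[ 0.4373 -0.0269  0.163 ] 0.1829505261718693 176.8471015507111 [-2.37607002  1.05915544 11.24659206]
the job is handed in; nothing more can be done
None
```

The job is handed in: the boom is on its front stop (measured 176.8°, expected about 176.6°) and the talk bar is held fully down with about 11 N, at 12.8 s; the zone keys and the other objects were not touched.

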